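# Clamp the flow cell in the bench screw press

## Robot

A 6-joint arm with a two-finger parallel gripper is mounted at the origin on a cart in front of the work surface, level with it; the furniture and walls round the work are solid. World frame = base frame: x ahead of the robot, y to its left, z up, the work surface at z = 0. Lengths are in m, angles in rad, forces in N, time in s.
With the tool pointing down it reaches from about 0.4 to 0.825 m from the base axis. Payload 7 kg.
Tool frame: the origin (TCP) lies between the finger pads; the fingertips stand 25 mm ahead of it and the grasp point (between the pads) lies 6 mm ahead of it; z points along the fingers, y is the line along which they close (so a half turn about z gives the same grasp; the last joint's range is limited). The gripper opens to 85 mm and grips with 20 to 120 N. Pads are 22 mm wide; open, the fingers measure 114 mm over their backs; the gripper's body (76 mm by 85 mm) begins 54 mm behind the grasp point. The pads swing forward as they close: fully open they stand 13 mm farther back than shut.
Start: joints at [0.288, 0.359, 0.012, 0, -1.224, -0.288], TCP at [0.675, -0, 0.256] pointing down, gripper open.
Joint ranges: [-3.07, 3.07], [-1.43, 2.12], [-1.02, 1.25], [-3.03, 1.67], [-3.05, -0], [-3.03, 3.03]. Speed limits (rad/s): [2.39, 2.39, 3.01, 3.14, 3.14, 3.14].

## Interface

Orientations are given as a unit quaternion [w, x, y, z].
In Python, from bench import robot gives the robot as it stands.
- The arm moves only by the tool arm_command, never from a script. Its argument "targets" is a list of rows, each a list of 5 numbers: the finger opening in m, from 0 to 0.0854, then the shift along the tool's x, y, z in m, then the turn about the tool's z in degrees. In form: [[jaw, x, y, z, yaw], ...]. A call has 1 to 8 rows; each row shifts and turns the commanded pose from where the row before left it, along the tool's axes as they then stand; what a row does not reach is not made up. A row lasts 1/12 s, in which the tool goes at most 41.7 mm and 7.16 degrees, less where a joint would pass 70% of its speed; a pose out of reach is approached as far as the arm can. A call is refused whole if a number of a shift passes 0.0417 or a number of a turn 7.16, either way. A call with a gripper value outside its range is refused whole. The fingers move at their own pace and stop on an object; "squeeze" is the grip in N (left out, the last holds). Time passes only in rows, so rows that do not move let the fingers close. It gives the time, the measured TCP pose, the force, the opening and the grip force at its end, in the units of the state.
- robot.sense(): the state, without advancing time (a new reading comes with each control period).
- robot.get_image(name): name is "scene" or "side" or "wrist"; returns a dict with "img" (400x640x3 uint8, blue, green, red), "z_map" (400x640 float32, m along the optical axis (not along the pixel's ray), 0 where there is no reading), "mtx" (3x3 intrinsics, pixels), "world_from_camera" (4x4, takes a point from camera to world coordinates); the wrist camera has in their place "hand_eye" (4x4, takes a point from camera to tool coordinates, whose origin is the TCP and whose axes are the flange's). Camera axes: x right, y down, z forward; pixel columns grow to the right and rows downward; lengths in m; the calibration is good to about 2 mm. A picture is of the moment at which its call begins: read the wrist's pose just before it.
- robot.sign_off(): hands the job in; it is judged then, once.
Trained networks look in the newest picture that a camera, given by its name, has taken for a name from the list of things; names that differ only in an ending like _2 or _b are one class to them, and where a whole thing is asked for, a point or a joint stands for the part that bears it (a point fixed in the world has none). Each returns a list of dicts, best first, with "conf" (0 to 1); they miss things now and then, are a little off and sometimes report something else, mostly with a low value. They report only what shows in the picture. A call takes as long as a camera call.
- robot.regions_of(camera, target): "pixels" (400x640 bool, what is visible of it) and "extent" ([centre column, centre row, width, height] in pixels, round what is visible of it).
The state is a dict: "t": time; "q": joint angles; "qd": joint speeds; "joint_efforts": joint torques, N m; "ee_pos": TCP position; "tcp_rot": TCP orientation; "ft_force": force on the tool from outside, world axes, zero at the start; "wrist_torque": the same for the moment, N m; "gripper_width": finger opening in m; "grasp_force": force on a finger pad.
Only numpy, scipy, OpenCV 4.12 (cv2) and the standard library are available. Lean on these libraries where they do the work, as an engineer would, in place of code of your own. Each camera call takes 0.05 s, during which the arm holds its last target. There are 200 camera calls.

## Task

Slide the flow cell along the bed of the little screw press until it is fully home against the back stop, then turn the T-handle clockwise (seen from above), by pushing it round or holding it, until the clearly rising resistance shows that the foot clamps the cell firmly: roughly twice the effort of free turning, and never more than about three times. Let go, leaving the cell home and clamped; do not disturb the bottle, the timer and the cup that stand nearby.

Things in the scene. Friction and masses are not known exactly. Their poses are not given: they have to be found in the camera images.
- press_frame: Fixed screw press: steel base plate 200 x 146 x 8 mm, two aluminium columns (y 53 to 69 mm on both sides, x within 17 mm), over them a bridge 40 (x) x 146 mm, 83 to 107 mm high, with a round boss (radius 18 mm) to 113 mm. Origin on the worktop straight below the vertical screw axis; x points from the open front to the back stop, the way the cell is pushed home; z up.
- press_bed: Fixed white bed of the press, 108 mm wide, from 126 mm in front of the screw axis to 54 mm behind it. Origin on the screw axis, axes as the frame's; its top is at z = 22 mm in its own frame (its height varies +-4 mm from start to start). Two aluminium side rails, 14 mm high and 85 mm apart, guide the cell.
- stop_face (a point): Middle of the foot of the back stop's front face, at bed level: an upright aluminium plate, 24 mm high, across the rear of the bed, 50 mm behind the screw axis. Home, the cell's rear face rests on it, its origin is 75 mm in front of this point and its front face 100 mm in front of the screw axis.
- flow_cell: Loose flat flow cell, 150 (x) x 80 (y) x 34 mm, 0.25 to 0.5 kg, aluminium lower and grey plastic upper half, two steel ports (12 mm diameter, 10 mm high) on top, 52 mm in front of its centre. Origin at the centre of its underside; x points to the back stop. It lies on the bed between the rails, pulled 25 to 50 mm out of its home place.
- press_screw: Screw with the T-handle on top and, under the bridge, a round sprung foot (44 mm diameter, does not turn). Origin on the screw axis at mid-height of the T-bar, 140 to 165 mm above the worktop; z up. A clockwise turn seen from above lowers it by 24 mm (3.8 mm per rad). The foot starts 3 to 21 mm above the cell: about 1 to 5.5 rad of turning to contact.
- handle_hub (a point): Centre of the T-handle's hub (28 mm diameter, 26 mm high). Free turning takes 0.2 to 0.25 N m (4 to 6 N pushed on the bar 45 mm from the axis). After contact the torque rises steadily by 0.2 to 0.3 N m per rad; 0.4 to 0.6 N m is a firm clamp, above 0.75 N m is too much. Let go, the screw stays, springing back a little at most.
- bar_end (a point): Centre of one of the two ball ends (20 mm diameter) of the steel T-bar: bar 12 mm in diameter, ball centres 58 mm either side of the screw axis, hub in the middle 28 mm in diameter and 26 mm high. The bar starts at any of many angles; its two ends are alike.
- sample_bottle: Bystander: small reagent bottle with screw cap, 44 mm diameter, 110 mm high; origin at the centre of its underside.
- count_timer: Bystander: flat white timer, 68 x 62 x 19 mm; origin at the centre of its underside.
- lidded_cup: Bystander: lidded specimen cup, 60 mm diameter, 72 mm high; origin at the centre of its underside.

How it is judged:
On the way, in this order (a step that is already met when the one before it is completed fails the run):
1. the cell is home against the back stop (within 4 mm), the foot still clear of it (x of flow_cell in the frame of press_bed above -0.029 m and contact force between press_screw and flow_cell below 2 N), for 0.2 s.
2. the foot presses the cell with more than 30 N (contact force between press_screw and flow_cell above 30 N), for 0.2 s.
At the end, for the whole second after the job is handed in: The flow cell lies flat and at rest on the bed, its rear face within 4 mm of the back stop and square to it within 0.06 rad, and the foot presses on it with more than 30 N after the handle has been let go (contact force between press_screw and flow_cell above 30 N and x of flow_cell in the frame of press_bed above -0.029 m and angle between the x axis of flow_cell and the x axis of press_bed, either way round below 0.06 rad and angle between flow_cell's own z axis and vertical below 0.05 rad and linear speed of flow_cell below 0.01 m/s); the robot touches nothing.
It fails at once if the cell is crushed: the foot presses with more than 140 N (about three times the free turning torque) (contact force between press_screw and flow_cell above 140 N).
It fails at once if the bottle is moved more than 30 mm (distance of sample_bottle from where it was at the start of the episode above 0.03 m).
It fails at once if the timer is moved more than 30 mm (distance of count_timer from where it was at the start of the episode above 0.03 m).
It fails at once if the cup is moved more than 30 mm (distance of lidded_cup from where it was at the start of the episode above 0.03 m).
It also fails if it takes over 61 s, if anything falls off the work surface, if the arm or the gripper's body presses on something with over 40 N, if the wrist force passes 120 N, or if a joint passes its speed limit or range.

## Working session

There is one attempt and no reset: what is moved stays moved. The work goes in short steps, Python scripts to look and compute and a tool call to move; the robot and the scene stay as the last step left them, time stands still between calls to the robot, and variables do not carry over. Pictures are saved under pics/ and viewed, at most 10 in all, crops included, and the job is handed in when it is done.

Besides the shell and the picture viewer there is one more tool, called after "Call:" in YAML: its name, and indented under it one key for each argument. arm_command: Moves the arm, as the interface text tells. Its arguments: {"type":"object","properties":{"targets":{"type":"array","items":{"type":"array","items":{"type":"number"}}},"squeeze":{"type":"number"}},"required":["targets"]}

```bash
mkdir -p pics
cat > h.py <<'E'
import numpy as np, cv2
from bench import robot
from scipy.spatial.transform import Rotation as R
def Tcam(im,s):
    if 'world_from_camera' in im: return np.array(im['world_from_camera'])
    q=s['tcp_rot']; T=np.eye(4); T[:3,:3]=R.from_quat([q[1],q[2],q[3],q[0]]).as_matrix(); T[:3,3]=s['ee_pos']
    return T@np.array(im['hand_eye'])
def look(name):
    s=robot.sense(); im=robot.get_image(name); z=im['z_map']; K=np.array(im['mtx']); T=Tcam(im,s)
    v,u=np.mgrid[:z.shape[0],:z.shape[1]]
    P=np.stack([(u-K[0,2])*z/K[0,0],(v-K[1,2])*z/K[1,1],z],-1)@T[:3,:3].T+T[:3,3]
    P[z<=0]=np.nan
    return im,P
E
python3 - <<'E'
from h import *
print(robot.sense())
ims=[]
for c in ['scene','side','wrist']:
    im,P=look(c); cv2.imwrite(f'pics/{c}0.png',im['img'])
    np.savez(f'{c}0.npz',P=P.astype('f4'))
    for t in ['press_frame','press_bed','flow_cell','press_screw','handle_hub','bar_end','sample_bottle','count_timer','lidded_cup']:
        for r in robot.regions_of(c,t)[:2]:
            p=P[r['pixels']]; p=p[~np.isnan(p[:,0])]
            if len(p): print(c,t,round(r['conf'],2),np.round(r['extent']),np.round(np.median(p,0),3),np.round(np.percentile(p,2,0),3),np.round(np.percentile(p,98,0),3))
E
```

```text
{'t': 0.0, 'q': array([ 2.88105630e-01,  3.59377959e-01,  1.10754210e-02, -3.73771656e-04,
       -1.22412817e+00, -2.88121972e-01]), 'qd': array([-1.28396163e-03, -4.94616920e-05, -5.47196601e-04, -5.91149621e-04,
        1.01982696e-03, -1.14146909e-03]), 'joint_efforts': array([ 2.55543900e-04, -5.83324420e+01,  2.93422562e+01,  6.93659976e+00,
       -6.00149287e-03, -1.14765509e-06]), 'ee_pos': array([ 6.74552770e-01, -1.30592726e-05,  2.55372389e-01]), 'tcp_rot': array([-6.34390200e-04, -7.07055754e-01,  7.07157311e-01,  5.44266809e-04]), 'ft_force': array([-0.88411384,  0.05691427,  0.00912098]), 'wrist_torque': array([0.00134701, 0.00113371, 0.0207808 ]), 'grasp_force': 0.0, 'gripper_width': 0.08547777978132473}
scene press_frame 0.82 [342. 173.  90. 107.] [0.586 0.079 0.087] [ 0.485 -0.021  0.002] [0.764 0.203 0.168]
scene press_bed 0.9 [338. 191.  62.  65.] [0.534 0.123 0.024] [0.493 0.006 0.008] [0.669 0.198 0.047]
scene press_screw 0.79 [347. 143.  55.  54.] [0.601 0.073 0.155] [ 0.547 -0.161  0.014] [0.834 0.098 0.172]
scene handle_hub 0.86 [350. 127.  56.  16.] [0.597 0
[... 1971 characters left out ...]
. 124. 144.] [0.628 0.039 0.026] [ 0.535 -0.002  0.023] [0.676 0.108 0.05 ]
wrist press_bed 0.23 [399. 285. 150.  70.] [0.618 0.071 0.165] [0.553 0.038 0.15 ] [0.669 0.094 0.172]
wrist press_screw 0.92 [398. 274. 145.  96.] [0.617 0.066 0.164] [0.554 0.038 0.073] [0.667 0.094 0.172]
wrist handle_hub 0.91 [398. 286. 148.  69.] [0.618 0.072 0.164] [0.552 0.037 0.058] [0.669 0.164 0.172]
wrist bar_end 0.64 [399. 286. 152.  72.] [0.618 0.071 0.165] [0.552 0.038 0.15 ] [0.669 0.095 0.172]
wrist sample_bottle 0.31 [399. 286. 149.  69.] [0.617 0.071 0.165] [0.552 0.038 0.148] [0.669 0.098 0.172]
wrist count_timer 0.92 [483. 375.  37.  30.] [0.413 0.319 0.018] [0.383 0.29  0.015] [0.435 0.35  0.02 ]
```

Run:
```python
from h import *
a=cv2.imread('pics/scene0.png')[90:310,170:430]; b=cv2.imread('pics/wrist0.png')[120:400,260:580]
cv2.imwrite('pics/m0.png',np.hstack([cv2.resize(a,(400,338)),cv2.resize(b,(386,338))]))
# bar axis from wrist
for c in ['wrist','scene','side']:
    P=np.load(f'{c}0.npz')['P'].reshape(-1,3)
    m=(P[:,2]>.14)&(P[:,2]<.18)&(abs(P[:,0]-.61)<.09)&(abs(P[:,1]-.07)<.09)
    p=P[m][:,:2].astype(float); ctr,sz,ang=cv2.minAreaRect(p.astype('f4')); print(c,'bar',ctr,sz,ang,np.percentile(P[m][:,2],[2,50,98]))
    # bridge top .095-.115
    m=(P[:,2]>.1)&(P[:,2]<.111)&(abs(P[:,0]-.61)<.15)&(abs(P[:,1]-.07)<.15)
    p=P[m][:,:2]; 
    if len(p)>20: print(' bridge',cv2.minAreaRect(p))
    m=(P[:,2]>.052)&(P[:,2]<.066)&(P[:,0]>.47)&(P[:,0]<.68)&(P[:,1]>-.05)&(P[:,1]<.26)
    p=P[m]; 
    if len(p)>20: print(' celltop',cv2.minAreaRect(p[:,:2]),np.median(p[:,2]),len(p))
    m=(P[:,2]>.003)&(P[:,2]<.01)&(abs(P[:,0]-.6)<.18)&(abs(P[:,1]-.07)<.2)
    if m.sum()>20: print(' base',cv2.minAreaRect(P[m][:,:2]))
```

```text
wrist bar (0.6091375350952148, 0.06939928233623505) (0.13379985094070435, 0.028881974518299103) 19.410615921020508 [0.1498697  0.16455714 0.17227981]Traceback (most recent call last):
  File "<stdin>", line 12, in <module>
cv2.error: OpenCV(4.12.0) /io/opencv/modules/imgproc/src/convhull.cpp:143: error: (-215:Assertion failed) total >= 0 && (depth == CV_32F || depth == CV_32S) in function 'convexHull'
```

View pics/m0.png

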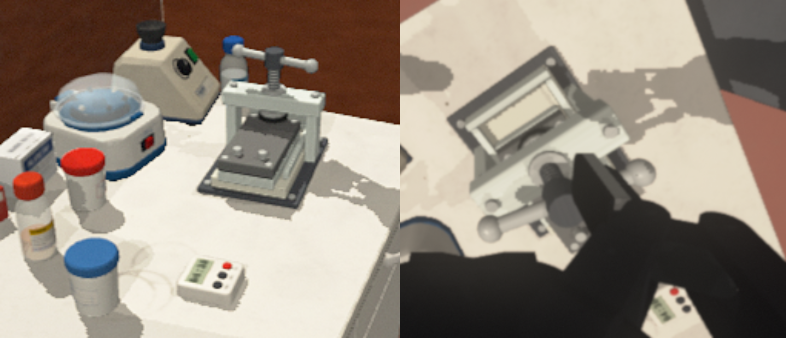

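Left (scene): the press with its open front facing the viewer, cell pulled out. The T-bar is nearly across the view, and the bottle, cup and timer stand well in front of the press. Right (wrist): the T-bar from above, with ball ends at about crop (490,230) and (640,172).

Run:
```python
from h import *
import numpy as np
f=lambda p:cv2.minAreaRect(np.ascontiguousarray(p,dtype=np.float32))
for c in ['wrist','scene','side']:
    P=np.load(f'{c}0.npz')['P'].reshape(-1,3); P=P[~np.isnan(P[:,0])]
    near=(abs(P[:,0]-.6)<.15)&(abs(P[:,1]-.08)<.16)
    for n,lo,hi in [('bar',.14,.18),('bridge',.1,.110),('boss',.111,.116),('cell',.052,.063),('port',.066,.075),('rail',.033,.042),('base',.005,.011)]:
        m=near&(P[:,2]>lo)&(P[:,2]<hi)
        if m.sum()>12:
            r=f(P[m][:,:2]); print(c,n,np.round(r[0],3),np.round(r[1],3),round(r[2],1),np.round(np.percentile(P[m][:,2],[5,50,95]),3),m.sum())
```

```text
wrist bar [0.609 0.069] [0.134 0.029] 19.4 [0.154 0.165 0.172] 2447
wrist bridge [0.609 0.069] [0.146 0.04 ] 36.3 [0.103 0.107 0.108] 3551
wrist boss [0.61  0.067] [0.132 0.031] 29.0 [0.112 0.113 0.115] 688
wrist cell [0.654 0.118] [0.205 0.183] 6.0 [0.053 0.059 0.061] 1103
wrist port [0.656 0.107] [0.197 0.178] 3.1 [0.067 0.07  0.074] 325
wrist rail [0.638 0.119] [0.253 0.154] 49.3 [0.034 0.039 0.041] 1138
wrist base [0.632 0.128] [0.252 0.199] 36.3 [0.007 0.008 0.01 ] 1929
scene bar [0.607 0.069] [0.133 0.03 ] 18.2 [0.148 0.162 0.172] 473
scene bridge [0.649 0.118] [0.28  0.069] 47.9 [0.101 0.107 0.109] 590
scene boss [0.656 0.129] [0.284 0.041] 49.8 [0.111 0.113 0.115] 117
scene cell [0.614 0.143] [0.23  0.155] 31.5 [0.054 0.059 0.061] 1371
scene port [0.627 0.146] [0.261 0.128] 34.1 [0.067 0.07  0.074] 325
scene rail [0.621 0.127] [0.229 0.193] 34.7 [0.034 0.038 0.041] 459
scene base [0.624 0.123] [0.24  0.204] 35.6 [0.006 0.008 0.01 ] 678
side bar [0.609 0.074] [0.132 0.025] 28.1 [0.148 0.16  0.17 ] 325
side bridge [0.656 0.122] [0.28 0.06] 45.4 [0.101 0.106 0.109] 353
side boss [0.66  0.133] [0.27  0.035] 47.6 [0.111 0.112 0.116] 49
side cell [0.622 0.14 ] [0.209 0.167] 21.5 [0.054 0.058 0.06 ] 818
side port [0.619 0.151] [0.252 0.122] 41.3 [0.066 0.069 0.074] 159
side rail [0.623 0.113] [0.209 0.208] 16.2 [0.034 0.038 0.041] 314
side base [0.61  0.135] [0.27  0.174] 6.0 [0.006 0.007 0.01 ] 433
```

Call:
arm_command:
  targets:
    - [0.03,0,0,0,-6.05]
    - [0.03,0,0,0,-6.05]
    - [0.03,0,0,0,-6.05]
    - [0.03,0,0,0,-6.05]
    - [0.03,0,0,0,-6.05]
    - [0.03,0,0,0,-6.05]

```text
t: 2.0
ee_pos: [0.675, -0.0, 0.2563]
tcp_rot: [0.0, 0.893, -0.449, -0.0]
ft_force: [-0.2, 0.8, -0.2]
gripper_width: 0.03
grasp_force: 0.0
```

Call:
arm_command:
  targets:
    - [0.03,-0.035,0.002,0,0]
    - [0.03,-0.035,0.002,0,0]
    - [0.03,-0.035,0.002,0,0]
    - [0.03,-0.035,0.002,0,0]
    - [0.03,-0.035,0.002,0,0]
    - [0.03,-0.035,0.002,0,0]
    - [0.03,-0.035,0,0,0]
    - [0.03,-0.035,0,0,0]

```text
t: 2.67
ee_pos: [0.4983, 0.2196, 0.2566]
tcp_rot: [-0.0, 0.892, -0.452, 0.0]
ft_force: [0.6, 0.9, 0.1]
gripper_width: 0.0301
grasp_force: 0.0
```

```bash
cat >> h.py <<'E'
AX=np.array([.609,.069]); XP=np.array([.592,-.806]); YP=np.array([.806,.592])
def st():
    s=robot.sense(); q=s['tcp_rot']; M=R.from_quat([q[1],q[2],q[3],q[0]]).as_matrix(); d=s['ee_pos'][:2]-AX
    print('t',round(s['t'],2),'q',np.round(s['q'],2),'ee',np.round(s['ee_pos'],4),'press',np.round([d@XP,d@YP],4),'yaw x',np.round(np.degrees(np.arctan2(M[1,0],M[0,0])),1),'F',np.round(s['ft_force'],1),'M',np.round(s['wrist_torque'],3),s['gripper_width'],s['grasp_force'])
def press(P):
    P=P.reshape(-1,3); P=P[~np.isnan(P[:,0])]; d=P[:,:2]-AX
    return np.c_[d@XP,d@YP,P[:,2]]
E
python3 - <<'E'
from h import *
st()
for c in ['scene','side']:
    p=press(np.load(f'{c}0.npz')['P'].astype(float))
    m=(abs(p[:,1])<.036)&(p[:,2]>.054)&(p[:,2]<.063)&(p[:,0]>-.17)&(p[:,0]<-.04)
    print(c,'cell x min',np.percentile(p[m,0],[0,1,3]),'z',np.median(p[m,2]),'y',np.percentile(p[m,1],[1,99]))
    m=(abs(p[:,1])<.03)&(p[:,0]>-.03)&(p[:,0]<0)&(p[:,2]>.056)&(p[:,2]<.085)
    h,e=np.histogram(p[m,2],bins=np.arange(.056,.086,.002)); print(h)
    q=p[m]; k=(q[:,0]<-.01); print(np.round(q[k][np.argsort(q[k][:,2])][::4],3).tolist())
E
```

```text
t 2.67 q [ 0.77  0.14 -0.28  0.   -1.15 -0.14] ee [0.4983 0.2196 0.2566] press [-1.869e-01 -1.000e-04] yaw x -53.7 F [0.6 0.9 0.1] M [ 0.139 -0.076 -0.018] 0.03009647096025507 0.0
scene cell x min [-0.13730017 -0.1358296  -0.13477347] z 0.058960333466529846 y [-0.03510539  0.0354943 ]
[ 23 100  27   0   0   6  19  19  18  17  14  20  11   2]
[[-0.024, -0.01, 0.057], [-0.026, 0.027, 0.057], [-0.026, -0.022, 0.058], [-0.022, 0.009, 0.058], [-0.01, -0.027, 0.058], [-0.023, -0.021, 0.058], [-0.015, 0.018, 0.058], [-0.027, -0.025, 0.058], [-0.025, 0.018, 0.058], [-0.015, -0.017, 0.059], [-0.018, 0.008, 0.059], [-0.013, 0.009, 0.059], [-0.014, -0.021, 0.059], [-0.022, 0.021, 0.059], [-0.017, -0.013, 0.059], [-0.017, -0.015, 0.059], [-0.028, -0.013, 0.059], [-0.028, 0.005, 0.059], [-0.022, 0.016, 0.059], [-0.026, 0.029, 0.06], [-0.019, -0.011, 0.06], [-0.025, 0.025, 0.06], [-0.019, 0.022, 0.06], [-0.025, -0.01, 0.06], [-0.025, -0.029, 0.06], [-0.029, 0.019, 0.06], [-0.025, -0.015, 0.061], [-0.015, 0.002, 0.061], [-0.019, -0.009, 0.067], [-0.021, 0.007, 0.068], [-0.017, 0.008, 0.069], [-0.01
[... 940 characters left out ...]
8], [-0.018, 0.006, 0.058], [-0.029, 0.029, 0.058], [-0.026, -0.007, 0.058], [-0.021, -0.027, 0.058], [-0.021, -0.021, 0.059], [-0.014, -0.0, 0.059], [-0.019, 0.025, 0.059], [-0.021, 0.001, 0.059], [-0.02, 0.006, 0.065], [-0.017, 0.003, 0.066], [-0.018, 0.014, 0.067], [-0.014, -0.014, 0.068], [-0.015, -0.003, 0.068], [-0.01, 0.022, 0.07], [-0.019, 0.009, 0.07], [-0.015, -0.008, 0.071], [-0.018, -0.01, 0.072], [-0.017, 0.011, 0.073], [-0.02, 0.015, 0.074], [-0.023, 0.004, 0.076], [-0.018, 0.003, 0.076], [-0.019, 0.017, 0.077], [-0.016, 0.011, 0.078], [-0.01, 0.011, 0.079], [-0.019, 0.001, 0.079], [-0.019, -0.005, 0.079], [-0.015, -0.005, 0.08], [-0.017, 0.028, 0.082], [-0.018, -0.018, 0.084]]
```

Call:
arm_command:
  targets:
    - [0.03,0,0,0.033,0]
    - [0.03,0,0,0.033,0]
    - [0.03,0,0,0.033,0]
    - [0.03,0,0,0.033,0]
    - [0.03,0,0,0.033,0]
    - [0.03,0.01,0,0.033,0]
    - [0.03,0.015,0,0,0]
    - [0.03,0,0,0,0]

```text
t: 3.33
ee_pos: [0.514, 0.1965, 0.056]
tcp_rot: [0.002, 0.892, -0.452, -0.001]
ft_force: [1.0, -0.4, 1.1]
gripper_width: 0.03
grasp_force: 0.0
```

Call:
arm_command:
  targets:
    - [0.03,0.005,0,0,0]
    - [0.03,0.005,0,0,0]
    - [0.03,0.005,0,0,0]
    - [0.03,0.005,0,0,0]
    - [0.03,0.005,0,0,0]
    - [0.03,0.005,0,0,0]
    - [0.03,0.005,0,0,0]
    - [0.03,0.003,0,0,0]

```text
t: 4.0
ee_pos: [0.5375, 0.1682, 0.0593]
tcp_rot: [-0.001, 0.892, -0.452, 0.0]
ft_force: [-3.7, 4.6, 4.9]
gripper_width: 0.0302
grasp_force: 3.3
```

```bash
python3 -c "
from h import *
st()"
```

```text
t 4.0 q [ 0.65  0.38 -0.47 -0.   -0.72 -0.02] ee [0.5375 0.1682 0.0593] press [-0.1223  0.0011] yaw x -53.7 F [-3.7  4.6  4.9] M [ 1.775  1.556 -0.085] 0.030165496080995866 3.3392991306027398
```

Call:
arm_command:
  targets:
    - [0.03,0.004,0,0,0]
    - [0.03,0.003,0,0,0]
    - [0.03,0.002,0,0,0]
    - [0.03,0,0,0,0]

```text
t: 4.33
ee_pos: [0.5428, 0.1608, 0.0592]
tcp_rot: [-0.001, 0.892, -0.452, 0.0]
ft_force: [-1.2, 2.7, 2.7]
gripper_width: 0.0296
grasp_force: 1.6
```

Call:
arm_command:
  targets:
    - [0.03,0.002,0,0,0]
    - [0.03,0,0,0,0]

```text
t: 4.5
ee_pos: [0.5438, 0.1594, 0.0591]
tcp_rot: [-0.001, 0.892, -0.452, 0.0]
ft_force: [-1.9, 4.0, 3.4]
gripper_width: 0.0301
grasp_force: 2.2
```

Call:
arm_command:
  targets:
    - [0.03,0.002,0,0,0]
    - [0.03,0,0,0,0]

```text
t: 4.67
ee_pos: [0.544, 0.1592, 0.0591]
tcp_rot: [-0.001, 0.892, -0.452, -0.001]
ft_force: [-10.0, 13.7, 8.6]
gripper_width: 0.0299
grasp_force: 8.9
```

Call:
arm_command:
  targets:
    - [0.03,0.001,0,0,0]
    - [0.03,0,0,0,0]
    - [0.03,-0.02,0,0,0]
    - [0.03,-0.03,0,-0.01,0]
    - [0.05,0,0,-0.04,0]
    - [0.06,0,0,-0.04,-7]
    - [0.06,0,0,-0.04,-7]
    - [0.06,0,0,-0.04,-7]

```text
t: 5.33
ee_pos: [0.5152, 0.1963, 0.2305]
tcp_rot: [0.0, 0.96, -0.278, 0.0]
ft_force: [0.8, 0.2, -0.8]
gripper_width: 0.0602
grasp_force: 0.0
```

Call:
arm_command:
  targets:
    - [0.06,0,0,-0.02,-7]
    - [0.06,0,0,0,-7]
    - [0.06,0,0,0,-7]
    - [0.06,0,0,0,-7]
    - [0.06,0,0,0,-7]
    - [0.06,0,0,0,-7]
    - [0.06,0,0,0,-7]
    - [0.06,0,0,0,-3]

```text
t: 6.0
ee_pos: [0.5156, 0.1963, 0.2484]
tcp_rot: [0.0, 0.985, 0.171, 0.0]
ft_force: [-0.3, -0.4, -0.5]
gripper_width: 0.0601
grasp_force: 0.0
```

Run:
```python
from h import *
st()
im,P=look('scene'); p=press(P.astype(float))
cv2.imwrite('pics/s1.png',cv2.resize(im['img'][90:310,220:460],(720,600*11//10))[:600])
m=(abs(p[:,1])<.036)&(p[:,2]>.054)&(p[:,2]<.063)&(p[:,0]>-.17)&(p[:,0]<-.04)
print('cell front',np.percentile(p[m,0],[0,1,3]))
im,P=look('wrist'); cv2.imwrite('pics/w1.png',im['img'])
P=P.reshape(-1,3);P=P[~np.isnan(P[:,0])]
for lo,hi in [(.135,.18),(.101,.11)]:
    m=(np.hypot(*(P[:,:2]-AX).T)<.09)&(P[:,2]>lo)&(P[:,2]<hi)
    print(cv2.minAreaRect(np.ascontiguousarray(P[m][:,:2],dtype=np.float32)) if m.sum()>10 else 0,np.percentile(P[m][:,2],[5,50,98]))
```

```text
t 6.0 q [ 0.72  0.16 -0.27  0.   -1.13  1.2 ] ee [0.5156 0.1963 0.2484] press [-1.579e-01  1.000e-04] yaw x 19.7 F [-0.3 -0.4 -0.5] M [ 0.019 -0.01  -0.005] 0.06011862300588282 0.0
cell front [-0.10360988 -0.1020899  -0.10118905]
((0.6085624098777771, 0.07033238559961319), (0.13446755707263947, 0.02866343967616558), 28.203710556030273) [0.15442981 0.16416955 0.17220751]
((0.6079949736595154, 0.07035020738840103), (0.14585274457931519, 0.04045085608959198), 35.879947662353516) [0.10426849 0.10710488 0.10868293]
```

View pics/s1.png

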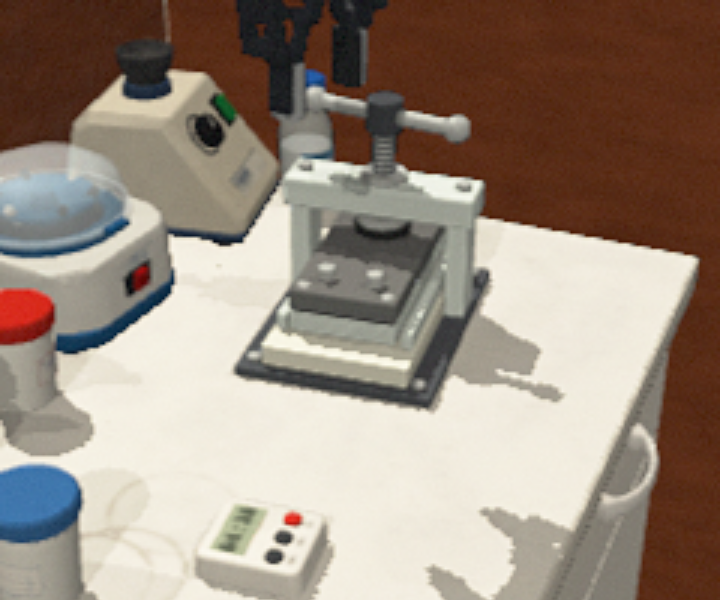

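The cell is home, its front edge at about image (345,305) flush with the bed. The T-bar runs from (315,100) to (460,128), with the hub at (385,112).

Run:
```python
from h import *
st()
for c in ['wrist']:
    im,P=look(c); P=P.reshape(-1,3);P=P[~np.isnan(P[:,0])]
    m=(np.hypot(*(P[:,:2]-AX).T)<.09)&(P[:,2]>.145)&(P[:,2]<.18); p=P[m]
    v=p[:,:2]-AX; e=p[np.hypot(*v.T)>.03]
    l=cv2.fitLine(e[:,:2].astype('f4'),cv2.DIST_L2,0,.01,.01).ravel(); print('fit',l,np.degrees(np.arctan(l[1]/l[0])))
    b=p[np.hypot(*v.T)>.05]; s=b[:,0]>AX[0]; A,B=b[s],b[~s]
    for Q in (A,B): print(Q[:,:2].min(0),Q[:,:2].max(0),Q[:,2].max(), 'mid',(Q[:,:2].min(0)+Q[:,:2].max(0))/2)
    h=p[(p[:,2]>.1705)]; print('hub',np.median(h,0),h[:,:2].min(0),h[:,:2].max(0))
```

```text
t 6.1 q [ 0.72  0.16 -0.27  0.   -1.13  1.19] ee [0.5156 0.1964 0.2484] press [-1.579e-01  1.000e-04] yaw x 19.3 F [-0.2 -0.7  0.2] M [-0.018 -0.02  -0.018] 0.06000454091319733 0.0
fit [0.9153507  0.40265763 0.61654305 0.0769519 ] 23.744423
[0.65149227 0.08402442] [0.6703108 0.1035014] 0.16949061972489132 mid [0.66090153 0.09376291]
[0.54557899 0.03997477] [0.56404254 0.05700017] 0.1694694347801759 mid [0.55481077 0.04848747]
hub [0.60831168 0.07072516 0.171364  ] [0.59464789 0.0566096 ] [0.62149612 0.08435386]
```

Call:
arm_command:
  targets:
    - [0.06,0,0,0,-4]
    - [0.06,0.0086,0.0381,0,0]
    - [0.06,0.0086,0.0381,0,0]
    - [0.06,0.0086,0.0381,0,0]
    - [0.06,0.0087,0.038,0,0]
    - [0.06,0,0,0,0]

```text
t: 6.65
ee_pos: [0.6101, 0.0658, 0.2477]
tcp_rot: [0.001, 0.98, 0.199, -0.0]
ft_force: [0.1, 1.7, 0.3]
gripper_width: 0.0602
grasp_force: 0.0
```

Run:
```python
from h import *
st()
im,P=look('wrist'); cv2.imwrite('pics/w2.png',im['img'])
im,P=look('side'); print(robot.sense()['q'][5])
```

```text
t 6.65 q [ 0.43  0.26 -0.14  0.   -1.16  1.54] ee [0.6101 0.0658 0.2477] press [ 0.0033 -0.001 ] yaw x 22.9 F [0.1 1.7 0.3] M [0.165 0.031 0.009] 0.060202177298404186 0.0
1.5406312882678599
```

View pics/w2.png

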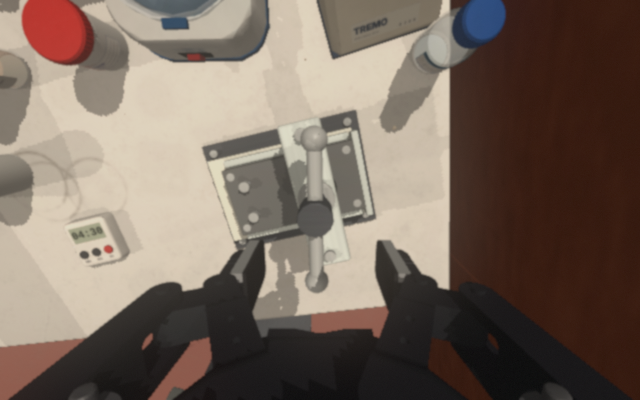

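Wrist view: the T-bar lies vertically in the picture (balls at (314,138) and (317,281), hub at (315,217)), midway between the open fingers. The alignment is good.

Call:
arm_command:
  targets:
    - [0.06,0,0,0.02,0]
    - [0.06,0,0,0.02,0]
    - [0.06,0,0,0.02,0]
    - [0.06,0,0,0.02,0]
    - [0.06,0,0,0.003,0]
    - [0.06,0,0,0,0]
    - [0.06,0,0,0,0]

```text
t: 7.33
ee_pos: [0.6077, 0.0712, 0.1664]
tcp_rot: [0.0, 0.979, 0.202, 0.0]
ft_force: [0.0, -0.3, 0.2]
gripper_width: 0.0601
grasp_force: 0.0
```

```bash
python3 -c "
from h import *
st()"
```

```text
t 7.33 q [ 0.44  0.33 -0.25  0.   -0.99  1.54] ee [0.6077 0.0712 0.1664] press [-0.0025  0.0003] yaw x 23.3 F [ 0.  -0.3  0.2] M [ 0.061 -0.045 -0.044] 0.06007075638229247 0.0
```

Call:
arm_command:
  targets:
    - [0.02,0,0,0,0]
    - [0.02,0,0,0,0]
    - [0.02,0,0,0,0]
    - [0.02,0,0,0,0]
    - [0.02,0,0,0,0]
    - [0.02,0,0,0,0]
  squeeze: 80

```text
t: 7.83
ee_pos: [0.6087, 0.0693, 0.1673]
tcp_rot: [0.001, 0.979, 0.202, 0.001]
ft_force: [1.8, -7.1, 3.3]
gripper_width: 0.0263
grasp_force: 78.2
```

```bash
python3 -c "
from h import *
st()"
```

```text
t 7.83 q [ 0.43  0.33 -0.25  0.   -0.99  1.54] ee [0.6087 0.0693 0.1673] press [-0.0004 -0.0001] yaw x 23.3 F [ 1.8 -7.1  3.3] M [-2.31  -0.703  0.049] 0.026253845756078854 78.2464063167572
```

Call:
arm_command:
  targets:
    - [0.02,0,0.002,0.0005,7]
    - [0.02,0,0,0.0005,7]
    - [0.02,0,0,0.0005,7]
    - [0.02,0,0,0.0004,7]
    - [0.02,0,0,0.0005,7]
    - [0.02,0,0,0.0004,7]

```text
t: 8.33
ee_pos: [0.6088, 0.0691, 0.1645]
tcp_rot: [-0.001, 0.986, -0.165, 0.001]
ft_force: [-3.0, 1.6, 6.7]
gripper_width: 0.0256
grasp_force: 78.7
```

```bash
python3 -c "
from h import *
st()"
```

```text
t 8.33 q [ 0.43  0.33 -0.26  0.   -0.98  0.81] ee [0.6088 0.0691 0.1645] press [-0.0002 -0.0001] yaw x -19.0 F [-3.   1.6  6.7] M [0.543 1.079 0.188] 0.025639367234044922 78.74463200569153
```

Call:
arm_command:
  targets:
    - [0.02,0,0,0.0005,7]
    - [0.02,0,0,0.0005,7]
    - [0.02,0,0,0.0005,7]
    - [0.02,0,0,0.0005,7]
    - [0.02,0,0,0.0005,7]
    - [0.02,0,0,0.0005,7]
    - [0.02,0,0,0.0005,7]

```text
t: 8.92
ee_pos: [0.6088, 0.0691, 0.1612]
tcp_rot: [-0.001, 0.829, -0.559, 0.001]
ft_force: [-3.7, 1.8, 9.8]
gripper_width: 0.0258
grasp_force: 78.9
```

```bash
python3 -c "
from h import *
st()"
```

```text
t 8.92 q [ 0.43  0.33 -0.26  0.   -0.98 -0.05] ee [0.6088 0.0691 0.1612] press [-0.0002 -0.0001] yaw x -68.0 F [-3.7  1.8  9.8] M [0.523 1.506 0.223] 0.025826528741083998 78.94398093223572
```

Call:
arm_command:
  targets:
    - [0.02,0,0,0.0005,6]
    - [0.02,0,0,0.0005,6]
    - [0.02,0,0,0.0004,6]

```text
t: 9.17
ee_pos: [0.6088, 0.0691, 0.16]
tcp_rot: [-0.001, 0.732, -0.682, 0.001]
ft_force: [-4.7, 1.8, 10.9]
gripper_width: 0.0259
grasp_force: 79.1
```

```bash
python3 -c "
from h import *
st()"
```

```text
t 9.17 q [ 0.43  0.33 -0.26  0.   -0.98 -0.36] ee [0.6088 0.0691 0.16  ] press [-0.0002 -0.0001] yaw x -86.0 F [-4.7  1.8 10.9] M [0.589 1.774 0.219] 0.0258912223369998 79.13259744644165
```

Call:
arm_command:
  targets:
    - [0.02,0,0,0.0002,6]
    - [0.02,0,0,0.0002,6]
    - [0.02,0,0,0.0002,6]

```text
t: 9.42
ee_pos: [0.6087, 0.0691, 0.159]
tcp_rot: [0.001, -0.616, 0.788, -0.0]
ft_force: [-3.0, 1.7, 6.8]
gripper_width: 0.0263
grasp_force: 78.7
```

```bash
python3 -c "
from h import *
st()"
```

```text
t 9.42 q [ 0.43  0.33 -0.26  0.   -0.97 -0.68] ee [0.6087 0.0691 0.159 ] press [-0.0002 -0.0001] yaw x -104.0 F [-3.   1.7  6.8] M [0.552 1.002 0.303] 0.026265262101486636 78.69721055030823
```

Call:
arm_command:
  targets:
    - [0.02,0,0,0.0003,6]
    - [0.02,0,0,0.0004,6]
    - [0.02,0,0,0.0003,6]

```text
t: 9.67
ee_pos: [0.6087, 0.0691, 0.1578]
tcp_rot: [0.001, -0.485, 0.874, -0.0]
ft_force: [-2.6, 1.6, 6.4]
gripper_width: 0.0262
grasp_force: 78.7
```

```bash
python3 -c "
from h import *
st()"
```

```text
t 9.67 q [ 0.43  0.34 -0.26  0.   -0.97 -0.99] ee [0.6087 0.0691 0.1578] press [-0.0002 -0.0001] yaw x -121.9 F [-2.6  1.6  6.4] M [0.524 1.002 0.383] 0.026236820351614506 78.67033123970032
```

Call:
arm_command:
  targets:
    - [0.02,0,0,0.0004,6]
    - [0.02,0,0,0.0004,6]
    - [0.02,0,0,0.0004,6]
    - [0.02,0,0,0.0003,4]
    - [0.02,0,0,0,0]

```text
t: 10.08
ee_pos: [0.6087, 0.0691, 0.1564]
tcp_rot: [0.001, -0.31, 0.951, 0.0]
ft_force: [-2.7, 1.8, 6.8]
gripper_width: 0.0261
grasp_force: 78.8
```

```bash
python3 -c "
from h import *
st()"
```

```text
t 10.08 q [ 0.43  0.34 -0.26  0.   -0.97 -1.37] ee [0.6087 0.0691 0.1564] press [-0.0002 -0.0001] yaw x -143.9 F [-2.7  1.8  6.8] M [0.514 1.149 0.058] 0.02605821406233904 78.81532788276672
```

Call:
arm_command:
  targets:
    - [0.02,0,0,0.0001,3]
    - [0.02,0,0,0.0001,2]

```text
t: 10.25
ee_pos: [0.6087, 0.0691, 0.1561]
tcp_rot: [0.001, -0.269, 0.963, 0.0]
ft_force: [-3.2, 1.6, 7.1]
gripper_width: 0.0259
grasp_force: 78.7
```

```bash
python3 -c "
from h import *
st()"
```

```text
t 10.25 q [ 0.43  0.34 -0.26  0.   -0.97 -1.46] ee [0.6087 0.0691 0.1561] press [-0.0003 -0.0001] yaw x -148.8 F [-3.2  1.6  7.1] M [0.557 1.142 0.475] 0.025943905777658864 78.68047714233398
```

Turning torque is 0.475 N·m against 0.22 free, so about 2.2 times: a firm clamp. Releasing.

Call:
arm_command:
  targets:
    - [0.02,0,0,0,0]
    - [0.06,0,0,0,0]
    - [0.06,0,0,0,0]
    - [0.06,0,0,0,0]
    - [0.06,0,0,0,0]

```text
t: 10.67
ee_pos: [0.6083, 0.0686, 0.1544]
tcp_rot: [0.0, -0.27, 0.963, 0.0]
ft_force: [-0.1, -0.2, 0.3]
gripper_width: 0.0599
grasp_force: 0.0
```

Call:
arm_command:
  targets:
    - [0.06,0,0,-0.015,0]
    - [0.06,0,0,-0.025,0]
    - [0.06,0,0,-0.03,0]
    - [0.06,0,0,-0.03,0]
    - [0.06,0,0,0,0]
    - [0.06,0,0,0,0]

```text
t: 11.17
ee_pos: [0.6092, 0.069, 0.2564]
tcp_rot: [0.002, -0.27, 0.963, 0.0]
ft_force: [-1.2, 0.4, -1.0]
gripper_width: 0.0602
grasp_force: 0.0
```

Run:
```python
from h import *
st()
im,P=look('scene'); p=press(P.astype(float))
m=(abs(p[:,1])<.036)&(p[:,2]>.054)&(p[:,2]<.063)&(p[:,0]>-.17)&(p[:,0]<-.04)
print('cell front',np.percentile(p[m,0],[0,1,3]))
im,P=look('wrist'); P=P.reshape(-1,3);P=P[~np.isnan(P[:,0])]; v=P[:,:2]-[.6085,.07]; r=np.hypot(*v.T)
e=P[(r<.08)&(r>.03)&(P[:,2]>.135)&(P[:,2]<.17)]
l=cv2.fitLine(e[:,:2].astype('f4'),cv2.DIST_L2,0,.01,.01).ravel(); print('bar deg',np.degrees(np.arctan(l[1]/l[0])),len(e),e[:,2].max())
cv2.imwrite('pics/s2.png',np.hstack([cv2.resize(robot.get_image('scene')['img'][90:310,170:430],(400,338)),cv2.resize(im['img'],(400,338))]))
```

```text
t 11.17 q [ 0.43  0.26 -0.13  0.   -1.18 -1.46] ee [0.6092 0.069  0.2564] press [0.0001 0.0001] yaw x -148.7 F [-1.2  0.4 -1. ] M [-0.005  0.044 -0.023] 0.06023340258574564 0.0
cell front [-0.103816   -0.10222129 -0.10095291]
bar deg 38.633778 1489 0.15857618730252188
```

View pics/s2.png

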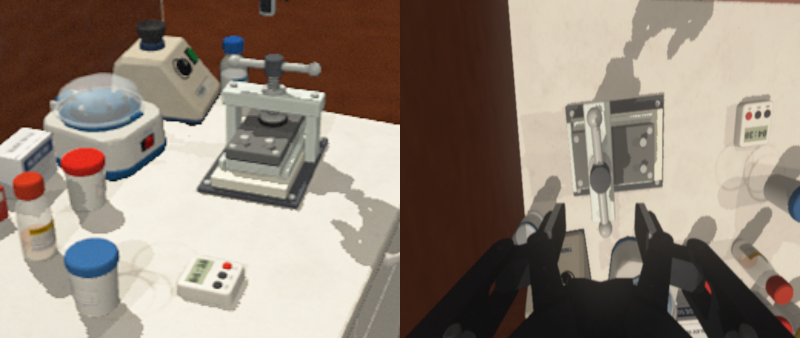

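The press holds the cell, with its front edge at about (250,160) in the left view, and all bystanders are unmoved. The bar sprang back about 7°, and is still about 1 rad past contact. I'll check that it is stable, then hand in.

Call:
arm_command:
  targets:
    - [0.06,0,0,0,0]
    - [0.06,0,0,0,0]
    - [0.06,0,0,0,0]
    - [0.06,0,0,0,0]
    - [0.06,0,0,0,0]
    - [0.06,0,0,0,0]

```text
t: 11.82
ee_pos: [0.6083, 0.0687, 0.2542]
tcp_rot: [-0.0, -0.27, 0.963, -0.0]
ft_force: [0.3, 0.5, 0.5]
gripper_width: 0.06
grasp_force: 0.0
```

Run:
```python
from h import *
im,P=look('wrist'); P=P.reshape(-1,3);P=P[~np.isnan(P[:,0])]; v=P[:,:2]-[.6085,.07]; r=np.hypot(*v.T)
e=P[(r<.08)&(r>.03)&(P[:,2]>.135)&(P[:,2]<.17)]
l=cv2.fitLine(e[:,:2].astype('f4'),cv2.DIST_L2,0,.01,.01).ravel(); a=np.degrees(np.arctan(l[1]/l[0])); print(a)
if abs(a-38.6)<1.5: print(robot.sign_off())
```

```text
38.607494
the job is handed in; nothing more can be done
None
```

I handed the job in at about 12 s: the cell is home against the back stop, clamped at about 0.475 N·m (roughly 2.2 times free turning), the handle is released and steady, and the bottle, timer and cup were not touched. The press gave no verdict, and the clamp force is only estimated, at about 70 N.

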